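# Bring the specimen carriage up to its stop under the microscope

## Robot

A 6-joint arm with a two-finger parallel gripper is mounted at the origin on the work surface. World frame = base frame: x ahead of the robot, y to its left, z up, the work surface at z = 0. Lengths are in m, angles in degrees, forces in N, time in s.
With the tool pointing down it reaches from about 0.4 to 0.825 m from the base axis. Payload 7 kg.
Tool frame: the origin (TCP) lies between the finger pads; the fingertips stand 17 mm ahead of it and the grasp point (between the pads) lies 2 mm behind it; x points along the fingers, y is the direction in which the jaws open and shut, and the axes are right-handed (so a half turn about x gives the same grasp; the last joint's range is limited). The gripper opens to 88 mm and grips with 3 to 60 N. Pads are 19 mm wide; open, the fingers measure 130 mm over their backs; the gripper's body (78 mm by 193 mm) begins 47 mm behind the grasp point.
Start: joints at [-46.69, 20.546, 0.682, 0, -70.136, -16.507], TCP at [0.304, -0.602, 0.214] pointing down, gripper open.
Joint ranges: [-176.03, 176.03], [-82.01, 121.73], [-58.28, 71.71], [-173.87, 95.51], [-174.79, -0.11], [-173.66, 173.66]. Speed limits (degrees/s): [136.94, 136.94, 172.46, 180, 180, 180].

## Interface

Orientations are given as [roll, pitch, yaw] about the fixed x, y, z axes, in that order (R = Rz(yaw) Ry(pitch) Rx(roll)).
In Python, from plant import r gives the robot as it stands.
- The arm moves only by the shell command python3 -m jog 'ROWS' [FORCE]. ROWS is a JSON object of lists of equal length, an entry for each row: "fingers": the opening, from 0 (shut) to 1 (fully open); "dp": the shift along the tool's x, y, z in mm, a list of three; "twist": the turn about the tool's x in degrees. In form: {"fingers": [fingers, ...], "dp": [[dx, dy, dz], ...], "twist": [twist, ...]}. A call has exactly 5 rows; each row is the pose to reach, as a shift and turn from the pose measured when the call began, along the tool's axes at that moment; what a row does not reach only later rows make up. A row lasts 1/10 s, in which the tool goes at most 50 mm and 8.59 degrees, less where a joint would pass 70% of its speed; a pose out of reach is approached as far as the arm can. A call with a gripper value outside its range is refused whole. The fingers move at their own pace and stop on an object; FORCE is the grip in N (left out, the last holds). Time passes only in rows, so rows that repeat a pose let the fingers close, or fill a call up. It gives the time, the measured TCP pose, the force and the opening at its end, in the units of the state.
- r.get_state(): the state, without advancing time (a new reading comes with each control period).
- r.capture(name): name is "scene" or "top" or "wrist"; returns a dict with "frame" (384x512x3 uint8, red, green, blue), "intrinsics" (3x3 intrinsics, pixels), "D" ([k1, k2, p1, p2, k3] as OpenCV has them; the pictures are not rectified), "pose" (4x4, takes a point from camera to world coordinates). Camera axes: x right, y down, z forward; pixel columns grow to the right and rows downward; lengths in m; the calibration is good to about 2 mm. A picture is of the moment at which its call begins. There is no depth.
- r.close_job(): hands the job in, once; it reports no verdict.
The state is a dict: "time_s": time; "joints": joint angles; "qd": joint speeds; "joint_torque": joint torques, N m; "tcp_pos": TCP position; "eef_rot": TCP orientation; "contact_force": force on the tool from outside, world axes, zero at the start; "moment": the same for the moment, N m; "gripper_width": finger opening in m.
Only numpy, scipy, OpenCV 4.12 (cv2) and the standard library are available. Lean on these libraries where they do the work, as an engineer would, in place of code of your own. Each camera call takes 0.05 s, during which the arm holds its last target. There are 200 camera calls.

## Task

Slide the specimen carriage of the microscope along its bed until it rests against the red end stop: it is locked, so press the yellow release button down and keep it down all the way while you push, smoothly and without slamming. At the stop let the button spring right back up so that the carriage is locked there, and move clear. Nothing is to be picked up: leave the resin specimen lying in its ring on the carriage and the other things on the bench where they stand.

Things in the scene. Friction and masses are not known exactly. Their poses are not given: they have to be found in the camera images.
- microscope: cream inspection microscope on a long aluminium bed (fixed). Origin on the bench under the bed. y runs along the bed, the way the carriage is to be pushed, towards the objective; -x is the operator's side. Bed: x -75 to +55 mm, y -166 to +366 mm, top 56 mm above the bench. The microscope, 350 mm high, stands at y 190 to 380 mm, 150 mm or more from the button's end position.
- carriage (a joint): travel of the carriage along the bed, m: 0 parked and locked (start), growing towards the stop; it meets the stop at 0.100, 0.125 or 0.150, wherever the stop is clamped. Black plate 94 x 340 x 10 mm, 0.5 to 1 kg, captive on the bed, top 73 mm above the bench. Unlocked it runs with about 1 N of friction; locked it has 1 to 3 mm of play.
- release (a joint): travel of the yellow release button, m: 0 up, 0.008 fully down. Its spring gives 3.5 N at the start and 5.9 N fully down. It draws a bolt out of a slotted bar in the bed: free beyond 3.3 mm down. Slots come every 25 mm, one for each place of the stop: let up on the way, the bolt catches in the next. At the stop (or up to 2.5 mm short) it springs fully up into its slot; else it stays 3 mm down.
- button_top (a point): centre of the flat top of the yellow round button, 32 mm in diameter, 97 mm above the bench when up; it moves down with the button and along with the carriage. Grey housing round it, 54 x 50 mm, 14 mm below that top. 29 mm from the button's centre towards the stop a grey finger rest stands on the carriage: wall 46 mm wide, 5 mm thick, top 8 mm above the button when up; it may be pushed too.
- carriage_dog (a point): centre of the face of the steel dog, a 12 mm lug on the operator's side of the carriage, that will meet the end stop; 60 mm to the -x side of the button and 60 mm ahead of it along the bed
- stop_face (a point): centre of the rubber bumper face of the end stop, a red block 24 x 21 mm and 26 mm high with a black clamp screw on top (top 100 mm above the bench), clamped on the front ledge of the bed; flat grey plates cover the other places. The carriage is home when the face of the dog touches it: the distance along the bed from carriage_dog to stop_face is still to go.
- nest (a point): centre of the ring on the carriage in which the specimen lies (at half the specimen's height), 265 mm ahead of the button; ring 60 mm outside, 8 mm high
- specimen_center (a point): centre of the amber resin specimen puck, 40 mm in diameter, 20 mm high, loose in the ring on the carriage; it rides along
- spare_specimen_center (a point): centre of a grey resin puck of the same size on the bench (leave)
- amber_bottle: amber glass bottle, 52 mm in diameter, 105 mm high; origin under its base (leave)
- clear_bottle: clear bottle with blue cap, 52 mm in diameter, 100 mm high; origin under its base (leave)
- dropper_vial: small amber dropper vial, 32 mm in diameter, 100 mm high; origin under its base (leave)
- dish: glass dish, 58 mm in diameter, 15 mm high; origin under its base (leave)
- slide_box: blue slide box, 87 x 62 x 34 mm; origin under its base (leave)
- lens_brush: lens brush, 130 mm long, lying on the bench along its x axis (leave)
Mind the look-alikes: they are no part of the job. Of the things like the part that bears specimen_center, leave any that is purple; of the rest the smaller one is meant.

How it is judged:
By the outcome, as a careful person would: the job done as asked, in the order asked, and still so for the second after the job is handed in, with the robot touching nothing.
It also fails if it takes over 38 s, if anything falls off the work surface, if the arm or the gripper's body presses on something with over 40 N, if the wrist force passes 120 N, or if a joint passes its speed limit or range.

## Working session

There is one attempt and no reset: what is moved stays moved. The work goes in short steps, Python scripts to look and compute and a shell command to move; the robot and the scene stay as the last step left them, time stands still between calls to the robot, and variables do not carry over. Pictures are saved under pics/ and viewed, on a budget of 10 in all, crops included, one or two more only if the job needs it, and the job is handed in when it is done.

```bash
ls; mkdir -p pics
python3 - <<'E'
from plant import r
import cv2,pickle,numpy as np
d={}
for n in("scene","top"):
    c=r.capture(n);d[n]=c;cv2.imwrite(f"pics/{n}0.png",c["frame"][:,:,::-1])
    print(n,c["intrinsics"].tolist(),c["D"],np.round(c["pose"],3).tolist())
pickle.dump(d,open("cap0.pkl","wb"));print(r.get_state())
E
```

```text
pics
scene [[384.6567902453445, 0.0, 255.55455468724236], [0.0, 384.6567902453445, 194.28407843986764], [0.0, 0.0, 1.0]] [-0.05789029  0.          0.          0.          0.        ] [[-0.978, 0.16, -0.136, 0.658], [0.21, 0.76, -0.615, 0.433], [0.005, -0.63, -0.776, 0.676], [0.0, 0.0, 0.0, 1.0]]
top [[460.910122261487, 0.0, 249.6560269904469], [0.0, 460.910122261487, 192.15251706380684], [0.0, 0.0, 1.0]] [-0.02685195  0.          0.          0.          0.        ] [[-0.018, -0.998, 0.066, 0.475], [-1.0, 0.018, -0.0, -0.005], [-0.001, -0.066, -0.998, 1.144], [0.0, 0.0, 0.0, 1.0]]
{'time_s': 0.1, 'joints': array([-4.66929336e+01,  2.05915907e+01,  6.41447142e-01, -1.74064422e-02,
       -7.01353481e+01, -1.65059112e+01]), 'qd': array([-0.11512691, -0.0806796 ,  0.11562911, -0.01615599, -0.0052102 ,
        0.00711823]), 'joint_torque': array([-1.32003886e-03, -5.84163237e+01,  2.93753332e+01,  7.01544419e+00,
        1.02435448e-02, -8.16376291e-05]), 'tcp_pos': array([ 0.30412998, -0.6021218 ,  0.21328775]), 'eef_rot': array([ 95.67144484,  89.91295581, 122.46667318]), 'contact_force': array([-0.55770921,  0.01509406,  0.05578053]), 'moment': array([ 0.05214788,  0.01639882, -0.00057061]), 'gripper_width': 0.08765048811940693}
```

View pics/top0.png

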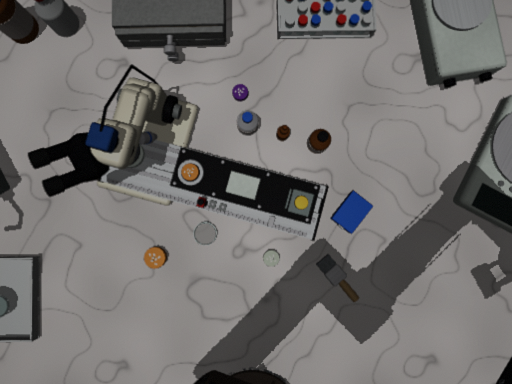

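View pics/scene0.png

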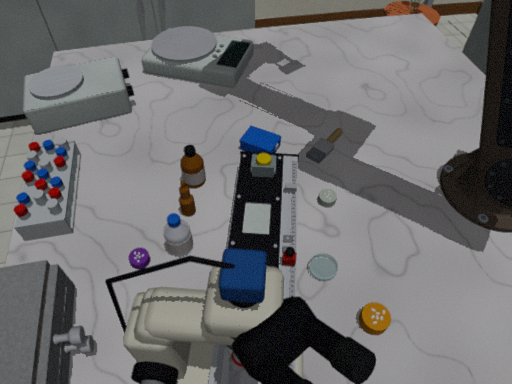

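The top view shows the yellow button at (301,202), the red stop at (202,202), the carriage's amber puck at (190,171) and its bench twin at (155,257). There is also a purple puck at (240,92). In the scene view the button is at (264,159) and the stop at (289,257). The only yellow item is the button; the only red block on the ledge is the stop, and red vial caps are far off in the rack.

```bash
cat > h.py <<'E'
import cv2,numpy as np
from scipy.spatial.transform import Rotation as R
def ray(c,uv):
    p=cv2.undistortPoints(np.array([[uv]],float),c["intrinsics"],c["D"])[0,0]
    P=np.array(c["pose"]);return P[:3,3],P[:3,:3]@np.array([p[0],p[1],1.])
def onz(c,uv,z):
    o,d=ray(c,uv);return o+d*(z-o[2])/d[2]
def tri(a,ua,b,ub):
    o1,d1=ray(a,ua);o2,d2=ray(b,ub)
    s=np.linalg.lstsq(np.c_[d1,-d2],o2-o1,rcond=None)[0]
    p,q=o1+s[0]*d1,o2+s[1]*d2;return (p+q)/2,np.linalg.norm(p-q)
def blobs(f,lo,hi,mn=8):
    m=cv2.inRange(cv2.cvtColor(f,cv2.COLOR_RGB2HSV),lo,hi)
    n,_,s,ce=cv2.connectedComponentsWithStats(m)
    return [(np.round(ce[i],1).tolist(),s[i].tolist()) for i in range(1,n) if s[i][4]>=mn]
def tool(s): return R.from_euler('xyz',s["eef_rot"],degrees=True).as_matrix()
E
python3 - <<'E'
from h import *;import pickle
from plant import r
d=pickle.load(open("cap0.pkl","rb"))
for n in d:
    f=d[n]["frame"]
    print(n,"yel",blobs(f,(22,120,100),(32,255,255)));print(" red",blobs(f,(0,150,50),(6,255,255),5),blobs(f,(174,150,50),(180,255,255),5))
    print(" orange",blobs(f,(10,120,120),(21,255,255),30))
T,S=d["top"],d["scene"]
print(tri(T,(301.5,202),S,(264,159)),onz(T,(301.5,202),.097))
print("nest",onz(T,(190,171.5),.083+.01),"stop",onz(T,(202,202),.085),tri(T,(202,202),S,(289,257)))
print(tool(r.get_state()).round(3))
t=cv2.resize(T["frame"][140:250,160:340],None,fx=4,fy=4,interpolation=3)
s=cv2.resize(S["frame"][140:280,210:330],None,fx=3.14,fy=3.14,interpolation=3)
h=440;s=cv2.resize(s,(377,h));
cv2.imwrite("pics/crop.png",cv2.resize(np.hstack([t,s]),(800,322))[:,:,::-1])
E
```

```text
scene yel [([263.4, 157.9], [257, 153, 14, 11, 129])]
 red [([33.9, 146.0], [29, 142, 11, 10, 66]), ([59.0, 161.2], [54, 157, 11, 10, 71]), ([27.3, 176.1], [22, 172, 12, 11, 76]), ([40.6, 183.8], [35, 179, 12, 11, 79]), ([54.1, 192.4], [48, 188, 13, 10, 91]), ([19.8, 209.8], [14, 205, 13, 11, 94]), ([288.2, 259.4], [283, 252, 13, 14, 82]), ([236.6, 362.1], [232, 357, 11, 10, 21])] [([62.1, 162.6], [61, 161, 4, 5, 9]), ([31.3, 176.3], [30, 174, 4, 5, 7]), ([28.0, 180.2], [26, 179, 5, 3, 5]), ([41.3, 185.7], [40, 184, 4, 4, 6]), ([22.0, 204.4], [20, 204, 5, 2, 5]), ([25.6, 210.4], [25, 209, 3, 3, 5]), ([290.2, 260.6], [284, 257, 11, 8, 21]), ([287.8, 264.0], [286, 263, 5, 3, 6])]
 orange [([397.4, 8.3], [385, 1, 25, 14, 184]), ([429.6, 12.8], [419, 4, 21, 20, 185]), ([375.9, 316.2], [362, 303, 29, 28, 529])]
top yel [([301.0, 202.1], [295, 196, 13, 13, 140])]
 red [([315.2, 6.3], [311, 2, 9, 9, 66]), ([302.5, 19.2], [299, 15, 8, 9, 64]), ([341.2, 18.6], [337, 14, 9, 10, 67]), ([200.4, 205.2], [197, 204, 7, 3, 14])] []
 orange [([189.5, 171.5], [182, 164, 16, 16, 179]), ([154.1, 257.4], [144, 248, 21, 20, 282])]
(array([ 0.51877848, -0.12383111,  0.08858023]), np.float64(0.0029769487314718723)) [ 0.51982753 -0.12337181  0.097     ]
nest [0.59448387 0.13001593 0.093     ] stop [0.52438661 0.10406213 0.085     ] (array([0.52433294, 0.10608718, 0.06871369]), np.float64(0.0017666318968491347))
[[-0.001 -0.451  0.893]
 [ 0.001  0.893  0.451]
 [-1.     0.002 -0.   ]]
```

View pics/crop.png

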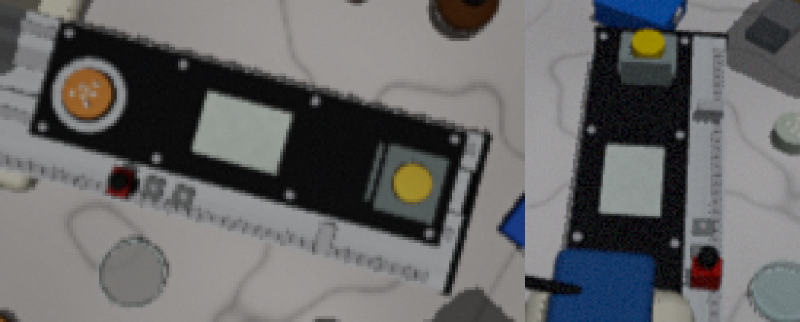

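The crop confirms the yellow button, with the grey finger rest towards the stop. The red stop is beyond both cover plates, so it sits at the far place. Checks: nest to button is 264 mm (265 given), the bed direction is u = (0.283, 0.959), and about 147 mm remain, which fits the 0.150 place. I'll press with shut fingers, jaw axis across the bed.

```bash
python3 -m jog '{"fingers":[0,0,0,0,0],"dp":[[0,28,35],[0,58,71],[0,90,110],[0,122,149],[0,154,189]],"twist":[-5,-10,-15,-20,-24]}' 20
python3 - <<'E'
from h import *
from plant import r
s=r.get_state();t=tool(s);u=np.array([.283,.959,0]);g=np.array([.5198,-.1234,.170])+.010*u
print(((g-s["tcp_pos"])@t*1000).round(1),np.degrees(np.arctan2(u@t[:,1],u@t[:,2])),s["joints"].round(1))
E
```

```text
time_s: 0.6
tcp_pos: [0.4027, -0.3795, 0.2132]
eef_rot: [75.9, 89.9, 126.9]
contact_force: [1.6, 0.5, 1.2]
gripper_width: 0.053
[ 43.5  74.  281.9] 22.585441734523503 [-23.1   9.2 -14.8  -0.1 -66.1 -15.9]
```

```bash
python3 -m jog '{"fingers":[0,0,0,0,0],"dp":[[8,12,46],[16,24,93],[24,36,140],[32,49,187],[40,62,232]],"twist":[-5,-10,-15,-20,-22.6]}'
python3 -m jog '{"fingers":[0,0,0,0,0],"dp":[[0,6,25],[2,10,42],[2,12,50],[2,12,50],[2,12,50]],"twist":[0,0,0,0,0]}'
python3 - <<'E'
from h import *
from plant import r
c={n:r.capture(n) for n in("scene","wrist")}
s=r.get_state();t=tool(s);u=np.array([.283,.959,0]);g=np.array([.5198,-.1234,.170])+.010*u
print(s["tcp_pos"],s["contact_force"].round(1),((g-s["tcp_pos"])@t*1000).round(1),np.degrees(np.arctan2(u@t[:,1],u@t[:,2])),t.round(3))
print(blobs(c["wrist"]["frame"],(22,120,60),(32,255,255)),c["wrist"]["pose"].round(3).tolist())
for x in blobs(c["wrist"]["frame"],(22,120,60),(32,255,255),100): print(onz(c["wrist"],x[0],.097))
cv2.imwrite("pics/b.png",np.hstack([cv2.resize(c["wrist"]["frame"],(400,300)),cv2.resize(c["scene"]["frame"][100:250,180:380],(400,300))])[:,:,::-1])
E
```

```text
time_s: 1.1
tcp_pos: [0.5009, -0.158, 0.1731]
eef_rot: [49.9, 89.9, 123.7]
contact_force: [1.7, -0.6, 0.6]
gripper_width: 0.0132
time_s: 1.6
tcp_pos: [0.5033, -0.1072, 0.1713]
eef_rot: [51.0, 89.9, 124.7]
contact_force: [0.2, -0.7, -0.2]
gripper_width: 0.0008
[ 0.50322919 -0.10755048  0.17128648] [-1.  -0.4 -0.6] [  1.3 -20.4  -0.6] -0.15517269725706961 [[-0.001 -0.96   0.28 ]
 [ 0.002  0.28   0.96 ]
 [-1.     0.001  0.001]]
[([228.9, 181.7], [208, 161, 42, 42, 1366])] [[-0.96, 0.269, 0.078, 0.482], [0.281, 0.92, 0.274, -0.181], [0.002, 0.285, -0.959, 0.34], [0.0, 0.0, 0.0, 1.0]]
[ 0.51727647 -0.12233624  0.097     ]
```

View pics/b.png

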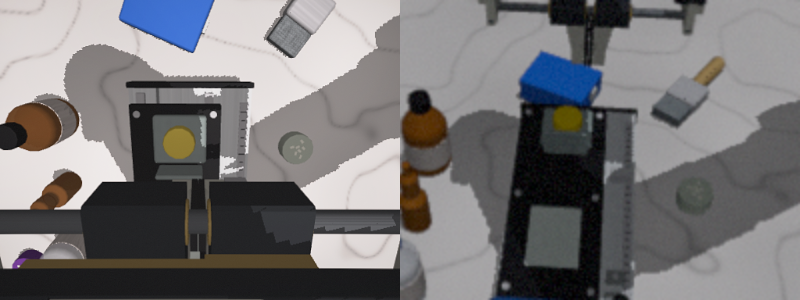

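Wrist and top agree on the button within 3 mm: (0.5173,-0.1223) against (0.5198,-0.1234). The wrist view (left) shows the button in its housing with the finger rest between it and the shut fingers, and the TCP 20 mm off to the operator's side.

```bash
python3 -m jog '{"fingers":[0,0,0,0,0],"dp":[[0,-10,0],[5,-19,0],[25,-19,0],[42,-19,0],[50,-19,0]],"twist":[0,0,0,0,0]}'
python3 -m jog '{"fingers":[0,0,0,0,0],"dp":[[0,0,0],[2,0,0],[4,0,0],[5,0,0],[6,0,0]],"twist":[0,0,0,0,0]}'
```

```text
time_s: 2.2
tcp_pos: [0.521, -0.1134, 0.1192]
eef_rot: [85.1, 89.8, 158.7]
contact_force: [0.1, -0.5, 1.1]
gripper_width: 0.0006
time_s: 2.7
tcp_pos: [0.5213, -0.1134, 0.1136]
eef_rot: [77.8, 89.8, 151.5]
contact_force: [0.0, -0.1, -0.2]
gripper_width: 0.0006
```

```bash
python3 -m jog '{"fingers":[0,0,0,0,0],"dp":[[1,0,0],[2,0,0],[3,0,0],[4,0,0],[4,0,0]],"twist":[0,0,0,0,0]}'
python3 -m jog '{"fingers":[0,0,0,0,0],"dp":[[1,0,0],[2,0,0],[2,0,0],[2,0,0],[2,0,0]],"twist":[0,0,0,0,0]}'
```

```text
time_s: 3.2
tcp_pos: [0.5212, -0.1133, 0.1095]
eef_rot: [79.8, 89.8, 153.5]
contact_force: [1.3, 0.1, 0.2]
gripper_width: 0.0002
time_s: 3.7
tcp_pos: [0.5212, -0.1133, 0.1075]
eef_rot: [79.7, 89.8, 153.3]
contact_force: [0.3, -0.4, -0.3]
gripper_width: 0.0005
```

Run:
```python
from h import *
from plant import r
c={n:r.capture(n) for n in("scene","wrist","top")}
s=r.get_state();print(s["contact_force"],s["moment"])
a=cv2.resize(c["wrist"]["frame"],(400,300));b=cv2.resize(c["scene"]["frame"][110:200,210:330],(400,300),interpolation=3)
cv2.imwrite("pics/c.png",np.hstack([a,b])[:,:,::-1])
```

```text
[-0.44007814 -1.04673758 -0.71371567] [0.0035411  0.1029044  0.00144706]
```

View pics/c.png

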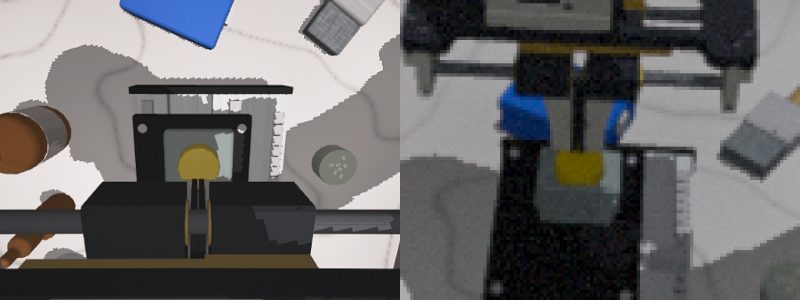

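The fingertips appear just above the button on its stop side, centred across it, and there is no contact force yet. I'll feel downwards.

```bash
python3 -m jog '{"fingers":[0,0,0,0,0],"dp":[[1,0,0],[1,0,0],[2,0,0],[2,0,0],[2,0,0]],"twist":[0,0,0,0,0]}'
python3 -m jog '{"fingers":[0,0,0,0,0],"dp":[[1,0,0],[1,0,0],[2,0,0],[2,0,0],[2,0,0]],"twist":[0,0,0,0,0]}'
```

```text
time_s: 4.35
tcp_pos: [0.5211, -0.1133, 0.1054]
eef_rot: [80.2, 89.8, 153.8]
contact_force: [0.6, -0.5, -1.0]
gripper_width: 0.0007
time_s: 4.85
tcp_pos: [0.5211, -0.1133, 0.1034]
eef_rot: [80.7, 89.8, 154.4]
contact_force: [-0.7, 0.7, 0.2]
gripper_width: 0.0001
```

Run:
```python
from h import *
from plant import r
s=r.get_state();t=tool(s);u=t[:,2]
o=[]
for n,(y0,y1,x0,x1) in dict(scene=(120,195,215,315),wrist=(140,290,156,356)).items():
    c=r.capture(n);f=c["frame"].copy();P=np.linalg.inv(c["pose"])
    for k,col in((-9.5,(0,255,0)),(0,(255,0,0)),(9.5,(0,0,255))):
        p=s["tcp_pos"]+.017*t[:,0]+k/1000*u
        q=cv2.projectPoints(p[None],cv2.Rodrigues(P[:3,:3])[0],P[:3,3],c["intrinsics"],c["D"])[0][0,0];print(n,k,q.round(1))
        sc=400/(x1-x0); o.append((len(o)//3,(q-[x0,y0])*sc,col))
    im=cv2.resize(f[y0:y1,x0:x1],(400,300),interpolation=3)
    for _,q,col in o[-3:]: cv2.drawMarker(im,tuple(int(v) for v in q),col,cv2.MARKER_CROSS,8,1)
    if n=="scene":A=im
    print(blobs(f,(22,120,60),(32,255,255),50))
cv2.imwrite("pics/d.png",np.hstack([A,im])[:,:,::-1]);print(s["contact_force"])
```

```text
scene -9.5 [263.6 160.1]
scene 0 [263.3 163.3]
scene 9.5 [263.1 166.6]
[([263.3, 160.7], [256, 157, 15, 9, 121])]
wrist -9.5 [252.9 209. ]
wrist 0 [252.9 224.2]
wrist 9.5 [252.9 239. ]
[([253.7, 209.7], [226, 186, 56, 56, 2039])]
[-0.65788628  0.74279775  0.20208025]
```

View pics/d.png

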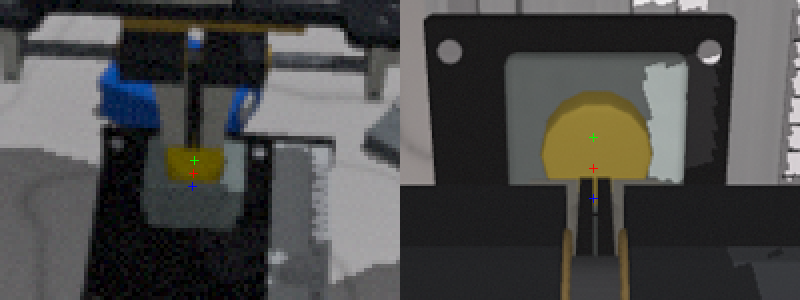

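The drawn tips (crosses) lie about 6 px from the seen tips in both views. This suggests the shut fingertips really end some 10–16 mm higher than the nominal point, still above the button. I'll keep feeling downwards in small steps.

```bash
for i in 1; do python3 -m jog '{"fingers":[0,0,0,0,0],"dp":[[1,0,0],[2,0,0],[3,0,0],[3,0,0],[3,0,0]],"twist":[0,0,0,0,0]}'; done
python3 -m jog '{"fingers":[0,0,0,0,0],"dp":[[1,0,0],[2,0,0],[3,0,0],[3,0,0],[3,0,0]],"twist":[0,0,0,0,0]}'
```

```text
time_s: 5.45
tcp_pos: [0.5212, -0.1133, 0.1004]
eef_rot: [81.5, 89.8, 155.1]
contact_force: [0.1, 0.1, 0.7]
gripper_width: 0.0005
time_s: 5.95
tcp_pos: [0.5211, -0.1133, 0.0974]
eef_rot: [82.3, 89.8, 156.0]
contact_force: [-0.5, -0.5, -0.3]
gripper_width: 0.0005
```

```bash
python3 -m jog '{"fingers":[0,0,0,0,0],"dp":[[1,0,0],[2,0,0],[2,0,0],[2,0,0],[2,0,0]],"twist":[0,0,0,0,0]}'
python3 - <<'E'
from h import *
from plant import r
o=[]
for n,(y0,y1,x0,x1) in dict(scene=(120,195,215,315),wrist=(140,290,156,356)).items():
    c=r.capture(n);f=c["frame"]
    o.append(cv2.resize(f[y0:y1,x0:x1],(400,300),interpolation=3))
    print(blobs(f,(22,120,60),(32,255,255),50))
cv2.imwrite("pics/e.png",np.hstack(o)[:,:,::-1]);print(r.get_state()["contact_force"])
E
```

```text
time_s: 6.45
tcp_pos: [0.5211, -0.1133, 0.0954]
eef_rot: [82.5, 89.8, 156.2]
contact_force: [0.2, -0.6, -0.3]
gripper_width: 0.0004
[([263.1, 162.0], [256, 159, 15, 7, 81])]
[([253.7, 212.2], [225, 190, 58, 59, 1934])]
[ 0.30162755  0.30711091 -0.20944877]
```

View pics/e.png

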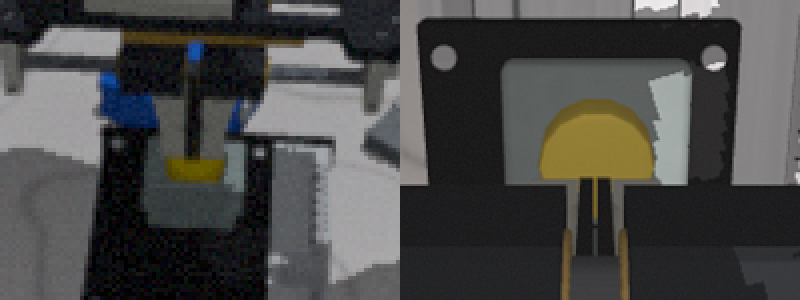

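Still clear above the button in both views: the tip edge is seen over the yellow. Continuing.

```bash
python3 -m jog '{"fingers":[0,0,0,0,0],"dp":[[1,0,0],[2,0,0],[2,0,0],[2,0,0],[2,0,0]],"twist":[0,0,0,0,0]}'
python3 -m jog '{"fingers":[0,0,0,0,0],"dp":[[1,0,0],[2,0,0],[2,0,0],[2,0,0],[2,0,0]],"twist":[0,0,0,0,0]}'
```

```text
time_s: 7.05
tcp_pos: [0.5212, -0.1133, 0.0934]
eef_rot: [81.6, 89.8, 155.3]
contact_force: [1.0, 0.2, -0.5]
gripper_width: 0.0005
time_s: 7.55
tcp_pos: [0.5211, -0.1133, 0.0914]
eef_rot: [82.2, 89.8, 155.9]
contact_force: [-0.5, 0.4, 0.2]
gripper_width: 0.0007
```

```bash
python3 -m jog '{"fingers":[0,0,0,0,0],"dp":[[1,0,0],[2,0,0],[2,0,0],[2,0,0],[2,0,0]],"twist":[0,0,0,0,0]}'
```

```text
time_s: 8.05
tcp_pos: [0.5212, -0.1133, 0.0894]
eef_rot: [82.1, 89.8, 155.8]
contact_force: [-0.9, -0.6, 0.6]
gripper_width: 0.0001
```

Run:
```python
from h import *
from plant import r
o=[];C={}
for n,(y0,y1,x0,x1) in dict(scene=(120,195,215,315),wrist=(140,290,156,356)).items():
    c=r.capture(n);f=c["frame"];C[n]=c
    o.append(cv2.resize(f[y0:y1,x0:x1],(400,300),interpolation=3))
    print(blobs(f,(22,120,60),(32,255,255),50))
cv2.imwrite("pics/f.png",np.hstack(o)[:,:,::-1]);s=r.get_state();print(s["contact_force"],s["joint_torque"],s["tcp_pos"])
t=tool(s)
for z in(.07,.075,.08,.085,.09,.095): 
    p=onz(C["wrist"],(253,229),z);P=np.linalg.inv(C["scene"]["pose"])
    q=cv2.projectPoints(p[None],cv2.Rodrigues(P[:3,:3])[0],P[:3,3],C["scene"]["intrinsics"],C["scene"]["D"])[0][0,0]
    print(z,((p-s["tcp_pos"])@t*1000).round(1),q.round(1))
```

```text
[([263.0, 163.0], [256, 161, 15, 5, 54])]
[([253.9, 214.0], [225, 193, 59, 61, 1819])]
[0.60257613 0.04638114 0.41852044] [-9.31972791e-04 -4.38103580e+01  2.36321390e+01  5.64627349e+00
 -1.01031855e-02 -2.80781178e-04] [ 0.52116767 -0.11330761  0.08944233]
0.07 [19.4  0.1  4.1] [263.1 170. ]
0.075 [14.4  0.1  1.9] [263.2 167.6]
0.08 [ 9.4  0.1 -0.2] [263.3 165.3]
0.085 [ 4.4  0.1 -2.3] [263.4 163. ]
0.09 [-0.6  0.1 -4.5] [263.5 160.6]
0.095 [-5.6  0.1 -6.6] [263.6 158.2]
```

View pics/f.png

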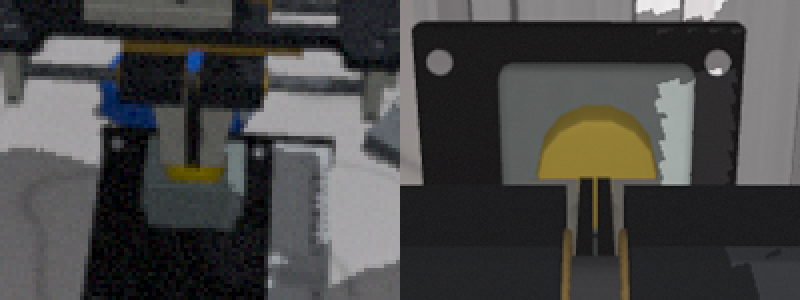

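Triangulating the tip edges puts the real tips near z ≈ 0.10, still a few mm above the button, and the gripper body stays above 0.12. Continuing.

```bash
python3 -m jog '{"fingers":[0,0,0,0,0],"dp":[[1,0,0],[2,0,0],[3,0,0],[3,0,0],[3,0,0]],"twist":[0,0,0,0,0]}'
```

```text
time_s: 8.65
tcp_pos: [0.5211, -0.1133, 0.0864]
eef_rot: [83.2, 89.8, 156.9]
contact_force: [0.1, 0.4, 0.7]
gripper_width: 0.0004
```

```bash
python3 -m jog '{"fingers":[0,0,0,0,0],"dp":[[1,0,0],[2,0,0],[3,0,0],[3,0,0],[3,0,0]],"twist":[0,0,0,0,0]}'
```

```text
time_s: 9.15
tcp_pos: [0.5212, -0.1133, 0.0836]
eef_rot: [82.0, 89.8, 155.7]
contact_force: [-0.6, 0.0, 3.1]
gripper_width: 0.0004
```

Contact: 3.1 N at TCP z ≈ 0.084. Pressing down now.

```bash
python3 -m jog '{"fingers":[0,0,0,0,0],"dp":[[1.5,0,0],[3,0,0],[4.5,0,0],[6,0,0],[6,0,0]],"twist":[0,0,0,0,0]}'
```

```text
time_s: 9.65
tcp_pos: [0.5213, -0.1133, 0.0775]
eef_rot: [83.0, 89.8, 156.7]
contact_force: [-2.1, 1.0, 5.4]
gripper_width: 0.0006
```

```bash
python3 -m jog '{"fingers":[0,0,0,0,0],"dp":[[0.5,0,0.5],[0.5,0,1.5],[0.5,0,3],[0.5,0,5],[0.5,0,7]],"twist":[0,0,0,0,0]}'
python3 - <<'E'
from h import *
from plant import r
s=r.get_state();c=r.capture("top")
print(s["tcp_pos"],s["contact_force"],[(b,onz(c,b[0],.09).round(4)) for b in blobs(c["frame"],(10,120,120),(21,255,255),100)])
E
```

```text
time_s: 10.15
tcp_pos: [0.5232, -0.1068, 0.0771]
eef_rot: [88.5, 89.8, 162.2]
contact_force: [-1.3, 0.5, 6.4]
gripper_width: 0.0004
[ 0.52320474 -0.10677027  0.07706929] [-1.34271209  0.47487239  6.43184944] [(([186.5, 170.4], [179, 163, 16, 16, 180]), array([0.5975, 0.1384, 0.09  ])), (([151.1, 258.7], [144, 249, 15, 19, 174]), array([0.3971, 0.2208, 0.09  ]))]
```

The carriage puck moved 3.2 px (about 7 mm), so it rides along with the tool. Continuing at a moderate speed.

```bash
python3 -m jog '{"fingers":[0,0,0,0,0],"dp":[[0,0,3],[0,0,7],[0,0,11],[0,0,15],[0,0,18]],"twist":[0,0,0,0,0]}'
python3 -m jog '{"fingers":[0,0,0,0,0],"dp":[[0,0,3],[0,0,7],[0,0,11],[0,0,15],[0,0,18]],"twist":[0,0,0,0,0]}'
```

```text
time_s: 10.7
tcp_pos: [0.5284, -0.0892, 0.0771]
eef_rot: [90.9, 89.8, 164.6]
contact_force: [-1.3, -1.3, 5.9]
gripper_width: 0.0001
time_s: 11.2
tcp_pos: [0.5334, -0.072, 0.0772]
eef_rot: [96.4, 89.8, 170.1]
contact_force: [-1.5, -0.2, 4.8]
gripper_width: 0.0005
```

```bash
python3 -m jog '{"fingers":[0,0,0,0,0],"dp":[[0,0,4],[0,0,8],[0,0,12],[0,0,16],[0,0,19]],"twist":[0,0,0,0,0]}'
python3 -m jog '{"fingers":[0,0,0,0,0],"dp":[[0,0,4],[0,0,8],[0,0,12],[0,0,16],[0,0,19]],"twist":[0,0,0,0,0]}'
python3 -m jog '{"fingers":[0,0,0,0,0],"dp":[[0,0,4],[0,0,8],[0,0,12],[0,0,15],[0,0,18]],"twist":[0,0,0,0,0]}'
python3 - <<'E'
from h import *
from plant import r
s=r.get_state();c=r.capture("top")
print(s["tcp_pos"],s["contact_force"],[(b,onz(c,b[0],.09).round(4)) for b in blobs(c["frame"],(10,120,120),(21,255,255),50)])
E
```

```text
time_s: 11.7
tcp_pos: [0.5388, -0.0537, 0.0773]
eef_rot: [100.8, 89.8, 174.5]
contact_force: [-1.1, -0.3, 5.1]
gripper_width: 0.0005
time_s: 12.2
tcp_pos: [0.5442, -0.0355, 0.0774]
eef_rot: [105.1, 89.8, 178.8]
contact_force: [-0.8, -0.0, 5.7]
gripper_width: 0.0001
time_s: 12.7
tcp_pos: [0.5493, -0.0182, 0.0774]
eef_rot: [109.8, 89.8, -176.5]
contact_force: [-1.5, -1.0, 4.9]
gripper_width: 0.0003
[ 0.54926908 -0.01822798  0.07742214] [-1.46519873 -1.04332077  4.94411429] [(([348.3, 290.5], [340, 281, 18, 20, 95]), array([ 0.3177, -0.2253,  0.09  ]))]
```

```bash
python3 -m jog '{"fingers":[0,0,0,0,0],"dp":[[0.4,0,3],[0.4,0,6],[0.4,0,9],[0.4,0,12],[0.4,0,14]],"twist":[0,0,0,0,0]}'
python3 -m jog '{"fingers":[0,0,0,0,0],"dp":[[0,0,3],[0,0,6],[0,0,9],[0,0,12],[0,0,14]],"twist":[0,0,0,0,0]}'
python3 - <<'E'
from h import *
from plant import r
o=[]
for n,(y0,y1,x0,x1) in dict(top=(150,260,130,290),scene=(150,290,210,330)).items():
    c=r.capture(n);f=c["frame"];o.append(cv2.resize(f[y0:y1,x0:x1],(400,400 if n!="top" else 275),interpolation=3))
o[0]=cv2.copyMakeBorder(o[0],0,125,0,0,0)
cv2.imwrite("pics/g.png",np.hstack(o)[:,:,::-1]);print(r.get_state()["contact_force"])
E
```

```text
time_s: 13.25
tcp_pos: [0.5534, -0.0044, 0.0771]
eef_rot: [110.4, 89.8, -175.9]
contact_force: [-0.9, -1.7, 5.1]
gripper_width: 0.0003
time_s: 13.75
tcp_pos: [0.5573, 0.0091, 0.0771]
eef_rot: [114.7, 89.8, -171.6]
contact_force: [-1.4, -0.6, 5.6]
gripper_width: 0.0003
[-0.70721643  0.48100862  5.76415974]
```

View pics/g.png

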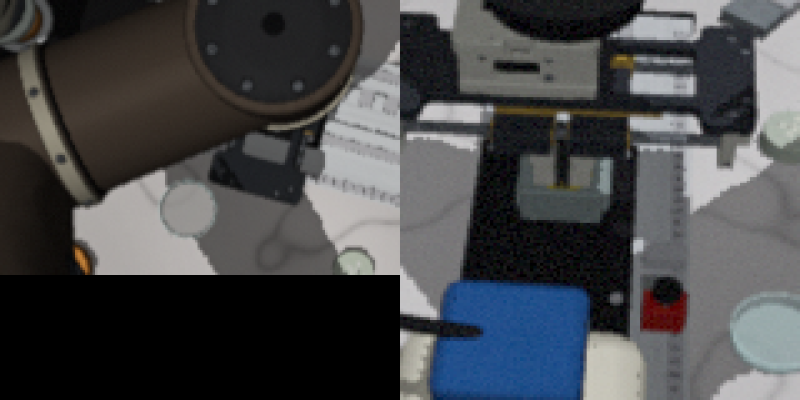

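The arm hides the top view. The scene view (right) shows the fingers on the button behind the rest, and the dog about 20 mm short of the red stop at (663,300). That fits 128 mm gone. Now slowly to the stop.

```bash
python3 -m jog '{"fingers":[0,0,0,0,0],"dp":[[0,0,3],[0,0,6],[0,0,9],[0,0,11],[0,0,13]],"twist":[0,0,0,0,0]}'
python3 -m jog '{"fingers":[0,0,0,0,0],"dp":[[0,0,1],[0,0,2],[0,0,3],[0,0,4],[0,0,5]],"twist":[0,0,0,0,0]}'
```

```text
time_s: 14.35
tcp_pos: [0.561, 0.0217, 0.0772]
eef_rot: [113.4, 89.8, -172.8]
contact_force: [-0.9, -0.6, 6.1]
gripper_width: 0.0008
time_s: 14.85
tcp_pos: [0.5624, 0.0264, 0.0772]
eef_rot: [117.4, 89.8, -168.9]
contact_force: [-2.1, -0.5, 5.6]
gripper_width: 0.0002
```

```bash
python3 -m jog '{"fingers":[0,0,0,0,0],"dp":[[0,0,0.8],[0,0,1.6],[0,0,2.4],[0,0,3.2],[0,0,4]],"twist":[0,0,0,0,0]}'
```

```text
time_s: 15.35
tcp_pos: [0.5636, 0.0301, 0.0773]
eef_rot: [120.0, 89.8, -166.2]
contact_force: [-1.7, -0.4, 4.7]
gripper_width: 0.0002
```

```bash
python3 -m jog '{"fingers":[0,0,0,0,0],"dp":[[0,0,0.6],[0,0,1.2],[0,0,1.8],[0,0,2.4],[0,0,3]],"twist":[0,0,0,0,0]}'
```

```text
time_s: 15.85
tcp_pos: [0.5641, 0.0322, 0.0773]
eef_rot: [131.8, 89.7, -154.5]
contact_force: [-1.6, -3.6, 5.8]
gripper_width: 0.0004
```

```bash
python3 -m jog '{"fingers":[0,0,0,0,0],"dp":[[0,0,0.6],[0,0,1.2],[0,0,1.8],[0,0,2.4],[0,0,3]],"twist":[0,0,0,0,0]}'
```

```text
time_s: 16.35
tcp_pos: [0.5648, 0.0342, 0.0774]
eef_rot: [139.3, 89.7, -146.9]
contact_force: [-0.4, -3.5, 5.1]
gripper_width: 0.0006
```

A steady 3.5 N resists along the bed with the tips starting to slip on the button, so the carriage is at the stop (travel ≈ 150 mm). Releasing straight up.

```bash
python3 -m jog '{"fingers":[0,0,0,0,0],"dp":[[-1.5,0,0.5],[-3.5,0,0.5],[-6,0,0.5],[-9,0,0.5],[-14,0,0.5]],"twist":[0,0,0,0,0]}'
python3 -m jog '{"fingers":[0,0,0,0,0],"dp":[[-15,0,0],[-30,0,-5],[-45,0,-30],[-50,0,-65],[-50,0,-110]],"twist":[0,0,0,0,0]}'
python3 -m jog '{"fingers":[0,0,0,0,0],"dp":[[-5,15,-45],[-5,30,-90],[-5,45,-135],[-5,55,-170],[-5,55,-180]],"twist":[0,0,0,0,0]}'
python3 - <<'E'
from h import *;import pickle
from plant import r
o=[];d=pickle.load(open("cap0.pkl","rb"))
for n,(y0,y1,x0,x1) in dict(top=(140,250,130,290),scene=(150,290,210,330)).items():
    c=r.capture(n);f=c["frame"];d[n+"1"]=c;o.append(cv2.resize(f[y0:y1,x0:x1],(400,400 if n!="top" else 275),interpolation=3))
    b=blobs(f,(22,120,60),(32,255,255),20);b0=blobs(d[n]["frame"],(22,120,60),(32,255,255),20)
    p,q=[onz(c,x[0][0],.097) for x in(b,b0)];print(n,b,"button moved",(p-q).round(4),np.linalg.norm(p-q))
    print(blobs(f,(10,120,120),(21,255,255),50))
o[0]=cv2.copyMakeBorder(o[0],0,125,0,0,0)
cv2.imwrite("pics/h.png",np.hstack(o)[:,:,::-1]);print(r.get_state()["contact_force"])
E
```

```text
time_s: 16.85
tcp_pos: [0.5647, 0.035, 0.0911]
eef_rot: [132.7, 89.6, -153.6]
contact_force: [0.1, 0.0, 0.6]
gripper_width: 0.0005
time_s: 17.35
tcp_pos: [0.5349, -0.0701, 0.1427]
eef_rot: [138.8, 89.8, -147.3]
contact_force: [0.1, -1.3, -0.1]
gripper_width: 0.0004
time_s: 17.85
tcp_pos: [0.43, -0.2293, 0.1486]
eef_rot: [133.3, 89.8, -152.9]
contact_force: [0.4, -0.2, 0.2]
gripper_width: 0.0005
top [([237.6, 184.6], [231, 178, 14, 14, 150])] button moved [0.0422 0.1435 0.    ] 0.14956770978558484
[([154.3, 257.2], [144, 247, 21, 21, 290])]
scene [([258.4, 216.8], [250, 208, 17, 18, 234])] button moved [0.0423 0.1445 0.    ] 0.15061005903853425
[([397.2, 8.3], [385, 1, 25, 14, 181]), ([429.6, 13.0], [419, 4, 21, 20, 187]), ([375.9, 316.2], [362, 303, 29, 28, 531])]
[-0.38286555 -0.09177848  0.79562883]
```

View pics/h.png

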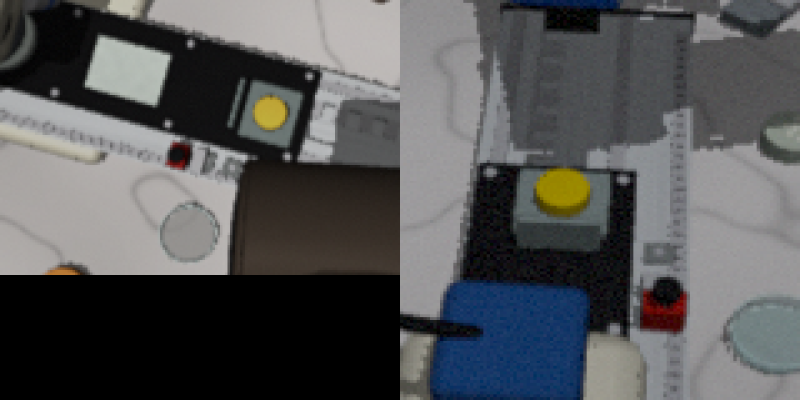

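The top view (left) shows the dog against the red stop at (180,155), with the button clear of the gripper. The button moved 149.6 mm by the top view and 150.6 mm by the scene view, at the same assumed height of 97 mm. A button stuck 3 mm down would make the scene figure come out shorter, so it is up. Handing in.

```bash
python3 -c "
from plant import r
print(r.close_job(), r.get_state()['contact_force'])"
```

```text
the job is handed in; nothing more can be done
the job is handed in; nothing more can be done
```

The carriage is at the red end stop, the button looks fully up, and I handed the job in at about 18 s with the arm clear. I pressed the button about 6–7 mm down with shut fingers and kept it down while pushing at 35 mm/s or less. I slowed to about 6 mm/s at the stop, then lifted straight off.

**Last checks:**
- **Travel:** the button moved 149.6 mm in the top view and 150.6 mm in the scene view, which fits the 0.150 stop place.
- **At the stop:** about 3.5 N resisted steadily along the bed before I released.
- **Button up:** I judged this from the two views agreeing at the button's up height, with no direct measurement. They agree to about 1 mm, and a button stuck 3 mm down would likely have put the scene figure about 2–3 mm lower.
- **Clear of the scene:** the wrist force was within noise of zero after moving away.

**Disagreements and gaps:**
- The shut fingertips ended about 30 mm higher than the nominal tool data says. I found contact by feeling down in small steps, at TCP z 0.084 instead of the expected 0.114.
- In the end position the specimen is hidden under the microscope head. I last saw it riding with the carriage after about 7 mm of travel and could not check it at the end.

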